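# Fit out the vaccination session tray

### The arm

A 7-joint arm with a two-finger parallel gripper is mounted at the origin on a cart in front of the work surface, level with it; the furniture and walls round the work are solid. World frame = base frame: x ahead of the robot, y to its left, z up, the work surface at z = 0. Lengths are in m, angles in degrees, forces in N, time in s.
With the tool pointing down it reaches from about 0.35 to 0.775 m from the base axis. Payload 3.1 kg.
Tool frame: the origin (TCP) lies on the centre line of the jaws, within the pads' length; the fingertips stand 17 mm ahead of it and the grasp point (between the pads) lies 2 mm behind it (robot.tip_reach is the distance from the TCP to the fingertips, in m); z points along the fingers, y is the line along which they close (so a half turn about z gives the same grasp; the last joint's range is limited). The gripper opens to 85 mm and grips with 20 to 120 N. Pads are 22 mm wide; open, the fingers measure 114 mm over their backs; the gripper's body (76 mm by 85 mm) begins 54 mm behind the grasp point. The pads swing forward as they close: fully open they stand 13 mm farther back than shut.
Start: joints at [71.236, 17.813, 0.802, 86.603, -0.252, 75.585, -1.558], TCP at [0.155, -0.528, 0.248] pointing down, gripper open.
Joint ranges: [-154.91, 154.91], [-16.99, 109.72], [-72.82, 74.43], [7.12, 147.25], [-82.49, 262.49], [11.32, 116.49], [-174.64, 174.64]. Speed limits (degrees/s): [159.86, 159.86, 180, 180, 180, 180, 180].

### API

Orientations are given as [roll, pitch, yaw] about the fixed x, y, z axes, in that order (R = Rz(yaw) Ry(pitch) Rx(roll)).
In Python, from station import robot, fingers, vision, workorder, recognise gives the robot as it stands. Calls block until the motion is done:
- robot.move_to(position, orientation): joint-space move of the TCP to a pose.
- robot.line_to(position, orientation=None, velocity=0.15, f_stop=None): straight line of the TCP; orientation=None keeps the orientation; velocity is the mean speed in m/s. With f_stop (N) it stops when the force on the tool has changed by that much, and returns True; else False.
- robot.move_j(angles): joint-space move.
- fingers.gripper_to(opening, force=None): opening from 0.0 (shut) to 1.0 (fully open); force is the grip in N (None keeps the last); returns when the fingers have stopped.
- robot.pause(seconds).
- robot.inverse_kinematics(position, orientation): joint angles nearest the present ones, or None.
- vision.grab_frame(name): name is "side" or "top"; returns the picture (420x560x3 uint8, red, green, blue); there is no depth.
- vision.calibration(name): a dict with "mtx" (3x3 intrinsics, pixels), "extrinsics" (4x4, takes a point from world to camera coordinates). Camera axes: x right, y up, looking along -z (the intrinsics and any distortion apply to the point x, -y, -z); pixel columns grow to the right and rows downward; lengths in m; the calibration is good to about 2 mm. A picture is of the moment at which its call begins. calibration takes no time and is no camera call.
A pose or a line that the arm cannot do raises robot.PlanningError and nothing moves.
- workorder.close_job(): hands the job in; it is judged then, once.
Trained networks look in the newest picture that a camera, given by its name, has taken for a name from the list of things; names that differ only in an ending like _2 or _b are one class to them, and where a whole thing is asked for, a point or a joint stands for the part that bears it (a point fixed in the world has none). Each returns a list of dicts, best first, with "p" (0 to 1); they miss things now and then, are a little off and sometimes report something else, mostly with a low value. They report only what shows in the picture. A call takes as long as a camera call. They do not tell look-alikes from the thing itself.
- recognise(label, camera): "rect" ([centre column, centre row, width, height] in pixels, round what is visible of it).
Readings, each from a call of its own:
- robot.current_time_s(): time.
- robot.current_joint_positions(): joint angles.
- robot.current_dq(): joint speeds.
- robot.current_joint_torque(): joint torques, N m.
- robot.current_tool_pos(): TCP position.
- robot.current_eef_rot(): TCP orientation.
- robot.current_contact_force(): force on the tool from outside, world axes, zero at the start.
- robot.current_torque(): the same for the moment, N m.
- robot.current_finger_gap(): opening from 0.0 (shut) to 1.0 (fully open).
- robot.current_gripper_force(): force on a finger pad.
Only numpy, scipy, OpenCV 4.12 (cv2) and the standard library are available. Lean on these libraries where they do the work, as an engineer would, in place of code of your own. Each camera call takes 0.05 s, during which the arm holds its last target. There are 200 camera calls.

### The job

Get the blue tray ready for the next vaccination session: stand both purple-capped vials in the two wells of the white rack, one in each, lay the wide plaster roll flat in the round pocket, and lay the thermometer, display up, centred along the two cradles of its rest. Leave the blue-capped vial, the thin plaster roll and the marker pen where they lie on the desk, and do not tip any vial over.

Things in the scene. Friction and masses are not known exactly. Their poses are not given: they have to be found in the camera images.
- purple_vial_a: Small upright glass vial with white label and PURPLE cap, 23 mm diameter, 49 mm tall, about 16 g. Origin at the centre of its underside, z up. Belongs in the vial rack (either well). Bare desk is at z = 0.
- purple_vial_b: A second vial, the same in every way, PURPLE cap, 23 mm diameter, 49 mm tall. Origin at the centre of its underside. Belongs in the other well of the vial rack.
- blue_vial: Look-alike vial with a BLUE cap, 23 mm diameter, 49 mm tall. Origin at the centre of its underside. Does not belong in the tray: stays put.
- wide_roll: The larger, wide roll of skin-coloured plaster lying flat: 52 mm diameter, 25 mm high (the thin one is 42 by 12 mm). Origin at the centre of its underside, z up. Belongs in the round pocket. Its core does not count as a hole for grasping; grip it across its outside.
- thin_roll: Look-alike thin roll of skin-coloured plaster lying flat, 42 mm diameter, 12 mm high. Origin at the centre of its underside. Stays put.
- thermometer: White digital thermometer with a small display, lying flat, display up: 139 mm long along its own y (thin metal tip at +y), 19 mm wide in x at the widest, 12 mm high. Origin at the middle of its length on its underside, z up; grip it across x near the origin. Its mass centre is within 10 mm of the origin.
- marker: Look-alike white marker pen with a blue end, lying flat, 138 mm long along its own y, 12 mm thick. Origin at the middle of its length on its underside. Stays put.
- vial_rack: White square insert of the blue tray, 86 x 86 x 20 mm, two round wells at x = 0, y = +21 and -21 mm in its own frame: 30 mm wide, 3 mm chamfer, 16 mm deep, floor 4 mm above the origin. Origin: centre of its underside, 4 mm above the desk. A seated vial stands 33 mm out. The rack is fixed, at the tray's +x side beside the grey insert (which one is at +y varies).
- roll_dock: Grey square insert, 86 x 86 x 20 mm, one central round pocket 66 mm wide, 3 mm chamfer, 8 mm deep, floor 12 mm above the origin. Origin: centre of its underside, 4 mm above the desk. A seated roll stands 17 mm out. Fixed; the inserts fill the fixed blue tray (158 mm in x, 186 in y, rim 22 mm above the desk), all with one yaw.
- thermometer_rest: White insert along the tray's -x side, 58 (x) x 174 (y) mm: thin base and two raised cradles at y = +45 and -45 mm, 16 mm thick; the thermometer lies along y over both, either end first, its middle free for fingers. Cradle floor 20 mm above the origin, 29 mm wide; lips slope outward to 31 mm above it. Origin: centre of its underside, 4 mm above the desk. Fixed.
Things that resemble listed ones, but are neither listed nor needed, are in the scene too. What is shaped like the purple_vial_b but orange or pink is not meant.

How it is judged (in metres and radians):
At the end, for the whole second after the job is handed in: A purple vial upright in each well (8 mm), wide roll flat in the pocket (12 mm), thermometer level, display up, in both cradles (12 mm across, 18 mm along, 0.2 rad), each within 6 mm of its seat height; blue vial, thin roll, marker within 20 mm of their starts; all at rest (((x of purple_vial_a in the frame of vial_rack between -0.008 and 0.008 m and y of purple_vial_a in the frame of vial_rack between 0.013 and 0.029 m and z of purple_vial_a in the frame of vial_rack between -0.002 and 0.008 m and x of purple_vial_b in the frame of vial_rack between -0.008 and 0.008 m and y of purple_vial_b in the frame of vial_rack between -0.029 and -0.013 m and z of purple_vial_b in the frame of vial_rack between -0.002 and 0.008 m) or (x of purple_vial_a in the frame of vial_rack between -0.008 and 0.008 m and y of purple_vial_a in the frame of vial_rack between -0.029 and -0.013 m and z of purple_vial_a in the frame of vial_rack between -0.002 and 0.008 m and x of purple_vial_b in the frame of vial_rack between -0.008 and 0.008 m and y of purple_vial_b in the frame of vial_rack between 0.013 and 0.029 m and z of purple_vial_b in the frame of vial_rack between -0.002 and 0.008 m)) and angle between each of purple_vial_a, purple_vial_b's own z axis and vertical below 0.15 rad and horizontal distance between wide_roll and roll_dock below 0.012 m and angle between wide_roll's own z axis and vertical below 0.1 rad and z of wide_roll in the frame of roll_dock between 0.008 and 0.016 m and x of thermometer in the frame of thermometer_rest between -0.012 and 0.012 m and y of thermometer in the frame of thermometer_rest between -0.018 and 0.018 m and z of thermometer in the frame of thermometer_rest between 0.015 and 0.026 m and angle between the y axis of thermometer and the y axis of thermometer_rest, either way round below 0.2 rad and angle between thermometer's own z axis and vertical below 0.2 rad and distance of each of blue_vial, thin_roll, marker from where it was at the start of the episode below 0.02 m and linear speed of each of purple_vial_a, purple_vial_b, wide_roll, thermometer below 0.01 m/s); the robot touches nothing.
It fails at once if the blue-capped vial, the thin roll or the marker pen is moved from its place (more than 20 mm) (distance of any of blue_vial, thin_roll, marker from where it was at the start of the episode above 0.02 m).
It fails at once if a vial is tipped over (more than 0.9 rad) (angle between any of purple_vial_a, purple_vial_b, blue_vial's own z axis and vertical above 0.9 rad).
It also fails if it takes over 96 s, if anything falls off the work surface, if the arm or the gripper's body presses on something with over 40 N, if the wrist force passes 120 N, or if a joint passes its speed limit or range.

## Working session

There is one attempt and no reset: what is moved stays moved. The work goes in short steps, each a Python script; the robot and the scene stay as the last script left them, time stands still between calls to the robot, and variables do not carry over. Pictures are saved under pics/ and viewed, at most 14 in all, crops included, and the job is handed in when it is done.

```bash
mkdir -p pics; ls; python3 - <<'E'
from station import robot, fingers, vision, workorder, recognise
import cv2, numpy as np
for c in ["top","side"]:
    im=vision.grab_frame(c); cv2.imwrite(f"pics/{c}0.png",im[:,:,::-1])
    k=vision.calibration(c); print(c,{a:np.round(b,4).tolist() if not isinstance(b,str) else b for a,b in k.items()})
    for l in ["purple_vial_a","wide_roll","thermometer","vial_rack","roll_dock","thermometer_rest"]:
        print(l,[(np.round(d["rect"],1).tolist(),round(d["p"],2)) for d in recognise(l,c)])
print(robot.current_time_s())
E
```

```text
pics
top {'mtx': [[503.6226, 0.0, 276.5891], [0.0, 503.6226, 210.7968], [0.0, 0.0, 1.0]], 'extrinsics': [[-0.0224, -0.9997, 0.0051, 0.0122], [0.998, -0.022, 0.0588, -0.478], [-0.0587, 0.0064, 0.9983, -1.4396], [0.0, 0.0, 0.0, 1.0]]}
purple_vial_a [([374.1, 201.8, 11.2, 6.9], 0.59), ([365.1, 178.6, 15.1, 1.9], 0.53), ([356.2, 197.4, 11.1, 10.2], 0.52), ([389.7, 185.7, 9.8, 4.8], 0.46), ([143.6, 210.4, 7.3, 11.3], 0.42)]
wide_roll [([174.0, 241.7, 19.8, 16.7], 0.71), ([381.8, 247.5, 11.6, 9.6], 0.48)]
thermometer []
vial_rack [([273.9, 188.4, 29.0, 28.2], 0.95)]
roll_dock [([305.9, 189.8, 30.8, 33.4], 0.82)]
thermometer_rest [([287.6, 211.7, 59.5, 22.5], 0.58)]
side {'mtx': [[415.7624, 0.0, 277.8812], [0.0, 415.7624, 206.1779], [0.0, 0.0, 1.0]], 'extrinsics': [[0.9668, -0.2542, 0.0242, -0.4946], [0.0791, 0.3883, 0.9181, -0.0749], [-0.2428, -0.8858, 0.3956, -1.0159], [0.0, 0.0, 0.0, 1.0]]}
purple_vial_a [([334.9, 272.6, 13.7, 25.2], 0.79), ([330.4, 255.9, 13.0, 22.2], 0.74), ([303.4, 246.2, 10.9, 12.5], 0.7), ([302.8, 264.3, 13.7, 25.4], 0.63), ([240.8, 168.2, 6.8, 11.4], 0.56)]
wide_roll [([222.3, 182.8, 11.3, 10.8], 0.73)]
thermometer [([287.4, 176.4, 10.9, 10.3], 0.66)]
vial_rack [([288.7, 210.1, 38.2, 13.2], 0.82)]
roll_dock [([297.7, 223.1, 35.8, 16.4], 0.8), ([300.2, 262.5, 15.6, 23.8], 0.48)]
thermometer_rest [([290.6, 208.1, 37.1, 12.1], 0.65)]
0.7
```

```bash
python3 - <<'E'
import cv2
a=cv2.imread("pics/top0.png"); cv2.imwrite("pics/top0c.png",cv2.resize(a[150:280,130:430],(800,347),interpolation=cv2.INTER_CUBIC)); 
b=cv2.imread("pics/side0.png"); cv2.imwrite("pics/side0c.png",cv2.resize(b[140:300,190:390],(750,600),interpolation=cv2.INTER_CUBIC))
E
```

```text
(no output)
```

View pics/top0.png

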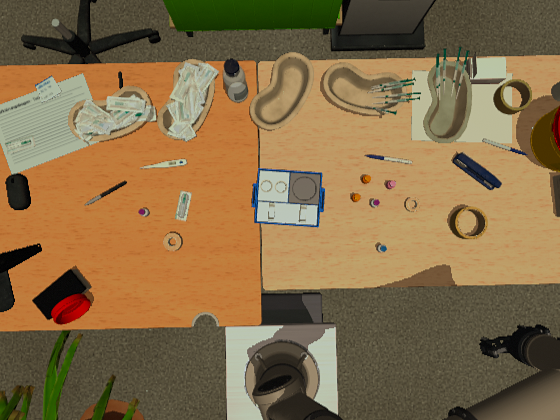

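View pics/top0c.png

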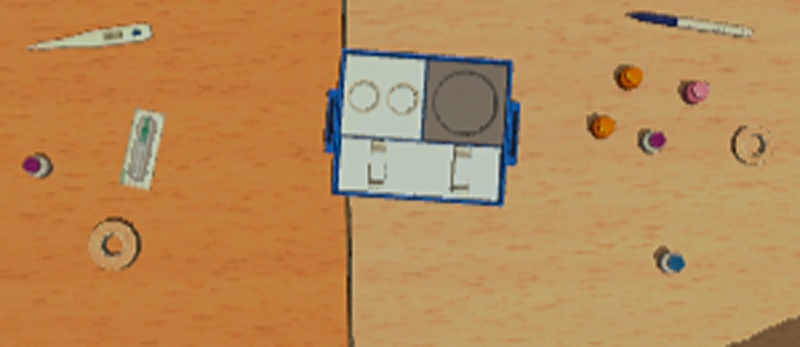

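View pics/side0c.png

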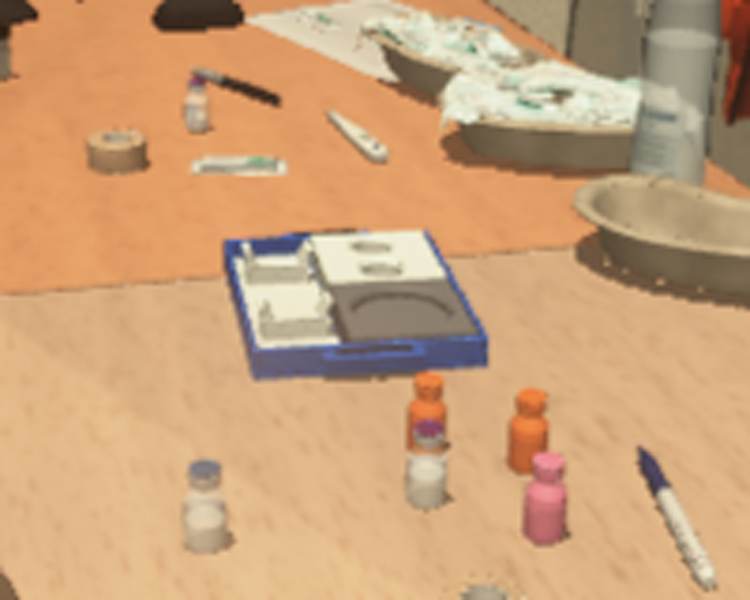

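Top view: the tray is centred near (288,197). The white rack is on the +y side with its wells at (266,186) and (281,187), and the grey dock is at (304,188). The purple vials are at (143,211) and (375,202), the wide roll at (173,241), and the thermometer runs (141,168)→(187,162). The marker, blue vial and thin roll lie to the right. Next I'll turn these into positions.

```bash
cat > h.py <<'E'
import numpy as np, cv2
from station import robot, fingers, vision, workorder, recognise
def P(c,X):
    k=vision.calibration(c); q=np.array(k["extrinsics"])@np.append(X,1); v=np.array(k["mtx"])@[q[0],-q[1],-q[2]]; return v[:2]/v[2]
def W(c,uv,z):
    k=vision.calibration(c); E=np.array(k["extrinsics"]); R=E[:3,:3]
    d=np.linalg.inv(np.array(k["mtx"]))@[uv[0],uv[1],1]; d=R.T@[d[0],-d[1],-d[2]]; o=-R.T@E[:3,3]
    return (o+d*(z-o[2])/d[2])[:2]
def blobs(mask,amin=5):
    n,l,s,c=cv2.connectedComponentsWithStats(mask.astype(np.uint8)); return [(s[i,4],c[i],l==i) for i in range(1,n) if s[i,4]>=amin]
E
python3 - <<'E'
from h import *
print("tip",robot.tip_reach)
for c in ["top","side"]:
    im=cv2.imread(f"pics/{c}0.png"); h=cv2.cvtColor(im,cv2.COLOR_BGR2HSV).astype(int)
    H,S,V=h[...,0],h[...,1],h[...,2]; roi=np.zeros(H.shape,bool); roi[(slice(150,280),slice(130,430)) if c=="top" else (slice(140,300),slice(190,390))]=1
    for n,m,z in [("purple",(H>135)&(H<168)&(S>70)&(V>40),.046)]:
        for a,ce,_ in blobs(m&roi,4): print(c,n,a,ce.round(1),W(c,ce,z).round(4))
    if c=="top":
        big=cv2.resize(im,None,fx=4,fy=4,interpolation=cv2.INTER_CUBIC); g=cv2.cvtColor(big,cv2.COLOR_BGR2HSV).astype(int)
        s=(slice(150*4,240*4),slice(240*4,340*4)); gg=g[s]
        for n,m in [("grey",(gg[...,1]<70)&(gg[...,2]<150)&(gg[...,2]>80)),("white",(gg[...,1]<50)&(gg[...,2]>=165)),("blue",(gg[...,0]>100)&(gg[...,0]<125)&(gg[...,1]>120))]:
            m=cv2.morphologyEx(m.astype(np.uint8),cv2.MORPH_OPEN,np.ones((5,5)))
            for a,ce,l in blobs(m,400):
                r=cv2.minAreaRect(np.argwhere(l)[:,::-1].astype(np.float32)); px=cv2.boxPoints(r)/4+[240-.375,150-.375]
                print(n,a,(np.array(r[0])/4+[239.6,149.6]).round(1),(np.array(r[1])/4).round(1),round(r[2],1),[W(c,p,.024).round(3).tolist() for p in px])
        t=(S<75)&(V>120); t[:,:135]=0; t[:150]=0;t[178:]=0;t[:,195:]=0
        for a,ce,l in blobs(t,20):
            r=cv2.minAreaRect(np.argwhere(l)[:,::-1].astype(np.float32)); print("therm",a,r,[W(c,p,.008).round(3).tolist() for p in cv2.boxPoints(r)])
    else:
        for n in [(240.8,168.2),(302.8,264.3)]: print(n,W(c,n,.0245).round(4))
    for uv in ([(173.,241.5)] if c=="top" else [(190+117/3.75,140+150/3.75)]): print("roll",c,W(c,uv,.025 if c=="top" else .0125))
im=cv2.imread("pics/top0.png")
a=cv2.resize(im[160:232,248:330],(560,492),interpolation=cv2.INTER_CUBIC)
b=np.hstack([cv2.resize(im[228:256,156:191],(350,280),interpolation=cv2.INTER_CUBIC),cv2.resize(im[150:180,135:195],(450,225),interpolation=cv2.INTER_CUBIC)[:225].copy() if 0 else cv2.resize(im[152:180,135:191],(450,280),interpolation=cv2.INTER_CUBIC)])
cv2.imwrite("pics/tray1.png",a); cv2.imwrite("pics/roll1.png",b)
E
```

```text
tip 0.017
top purple 23 [376. 202.] [ 0.495  -0.2799]
top purple 24 [141.5 211.5] [0.4827 0.3825]
grey 13218 [304. 188.] [30.  30.1] 3.5 [[0.502, -0.032], [0.588, -0.039], [0.581, -0.125], [0.495, -0.118]]
white 12595 [273.3 185.9] [29.7 29.3] 4.1 [[0.511, 0.056], [0.596, 0.048], [0.588, -0.037], [0.503, -0.029]]
white 16598 [286.8 213. ] [59.7 19.9] 3.9 [[0.45, 0.06], [0.507, 0.055], [0.491, -0.115], [0.435, -0.11]]
blue 3899 [273.7 183. ] [43.3 80. ] 48.8 [[0.532, 0.136], [0.681, -0.041], [0.584, -0.12], [0.436, 0.056]]
blue 2452 [319.7 199.7] [ 8.1 54.2] 5.1 [[0.431, -0.102], [0.586, -0.121], [0.583, -0.144], [0.428, -0.125]]
therm 184 ((163.97560119628906, 163.78048706054688), (6.184166431427002, 44.39348220825195), 83.6598129272461) [[0.626, 0.391], [0.638, 0.263], [0.62, 0.261], [0.608, 0.389]]
roll top [0.39639932 0.29888752]
(240.8, 168.2) [0.4765 0.3812]
(302.8, 264.3) [ 0.4915 -0.2808]
roll side [0.39732822 0.30584839]
```

View pics/tray1.png

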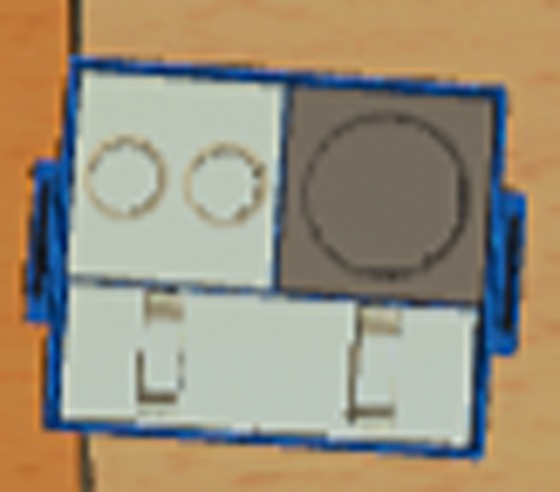

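View pics/roll1.png

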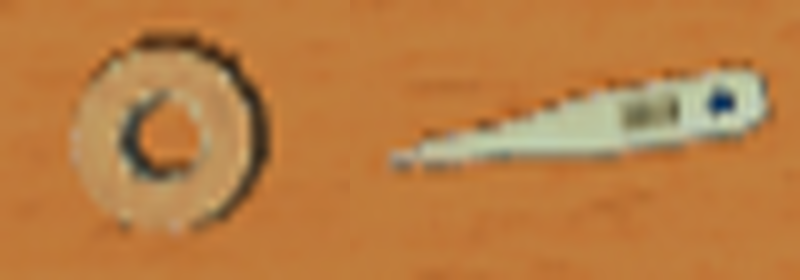

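Tray yaw is about -5.2°, with the rack at (0.5495,0.0095), dock at (0.5415,-0.0785) and rest at (0.472,-0.028). I'll start with purple vial B.

```bash
cat >> h.py <<'E'
YAW=-5.2; c,s=np.cos(np.radians(YAW)),np.sin(np.radians(YAW)); RT=np.array([[c,-s],[s,c]])
RACK=np.array([.5495,.0095]); DOCK=np.array([.5415,-.0785]); REST=np.array([.472,-.028])
PSI=YAW+90
def pick(xy,z,psi,op,force,up=.14):
    fingers.gripper_to(op)
    robot.move_to([*xy,up],[180,0,psi]); print("stop" if robot.line_to([*xy,z],velocity=.12,f_stop=12) else "ok",end=" ")
    fingers.gripper_to(0.0,force); g=robot.current_finger_gap()
    robot.line_to([*xy,up],velocity=.15); print("gap",round(g,3),round(robot.current_finger_gap(),3),"F",robot.current_gripper_force(),"t",robot.current_time_s())
def place(xy,z,psi,op,up=.14):
    robot.move_to([*xy,up],[180,0,psi]); robot.line_to([*xy,z+.02],velocity=.12)
    st=robot.line_to([*xy,z],velocity=.05,f_stop=8); print("stop" if st else "ok",np.round(robot.current_tool_pos(),4),"f",np.round(robot.current_contact_force(),1),"t",robot.current_time_s())
    return st
def release(op,up=.14):
    fingers.gripper_to(op); p=robot.current_tool_pos(); robot.line_to([p[0],p[1],up],velocity=.15)
E
python3 - <<'E'
from h import *
print(W("top",(171.65,241.15),.025),W("top",(163.2,164.3),.006),(W("top",(139.8,167.5),.006)-W("top",(186.5,161.),.006)))
for p in [[.494,-.28],[.481,.382],[.397,.303],[.62,.325],RACK,REST]:
    for q in (PSI,PSI-180):
        j=robot.inverse_kinematics([*p,.1],[180,0,q]); print(np.round(p,3),None if j is None else np.round(j,0))
pick([.494,-.28],.034,PSI-180,.55,40)
cv2.imwrite("pics/b1.png",cv2.resize(vision.grab_frame("side")[130:330,190:450,::-1],(780,600)))
E
```

```text
[0.39748149 0.30272161] [0.62169386 0.32890634] [-0.01614917  0.13610752]
[ 0.494 -0.28 ] [ 44.  29. -23.  95.  13.  59.  12.]
[ 0.494 -0.28 ] [  24.   27.    5.   96.   -2.   58. -155.]
[0.481 0.382] [-11.  40. -47.  86.  31.  67. -68.]
[0.481 0.382] [ -4.  47. -62.  86.  42.  73. 104.]
[0.397 0.303] [ -1.  29. -51. 105.  26.  59. -67.]
[0.397 0.303] [  6.  34. -62. 105.  34.  62. 106.]
[0.62  0.325] [ -3.  51. -52.  69.  39.  77. -57.]
[0.62  0.325] [  0.  56. -62.  69.  48.  81. 118.]
[0.55 0.01] [ 26.  31. -40.  97.  22.  60. -27.]
[0.55 0.01] [ 39.  40. -62.  97.  38.  67. 141.]
[ 0.472 -0.028] [ 32.  22. -38. 109.  16.  55. -19.]
[ 0.472 -0.028] [ 48.  30. -62. 109.  31.  60. 148.]
ok gap 0.259 0.254 F 39.10035789012909 t 5.6917
```

View pics/b1.png

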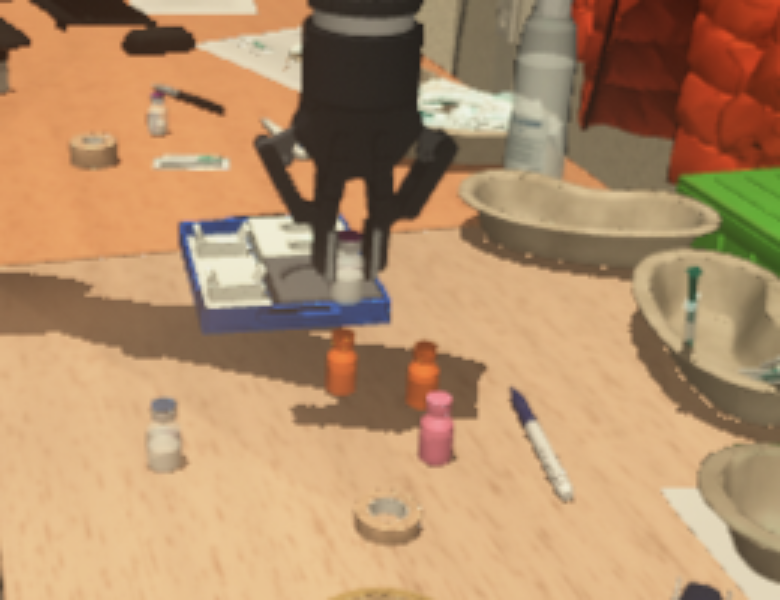

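The vial is held upright at (348,270), and nothing else was disturbed. I'll place it in the -y well.

```bash
python3 - <<'E'
from h import *
xy=RACK+RT@[0,-.021]
st=place(xy,.043,PSI,.5)
if robot.current_tool_pos()[2]<.046: release(.5); robot.move_to([.481,.382,.14],[180,0,PSI]); 
im=vision.grab_frame("side"); cv2.imwrite("pics/b2.png",cv2.resize(im[160:260,210:343,::-1],(798,600),interpolation=cv2.INTER_CUBIC))
print(robot.current_time_s())
E
```

```text
stop [ 0.5474 -0.0115  0.0431] f [-0.8 -0.2  3.5] t 9.0
11.6667
```

View pics/b2.png

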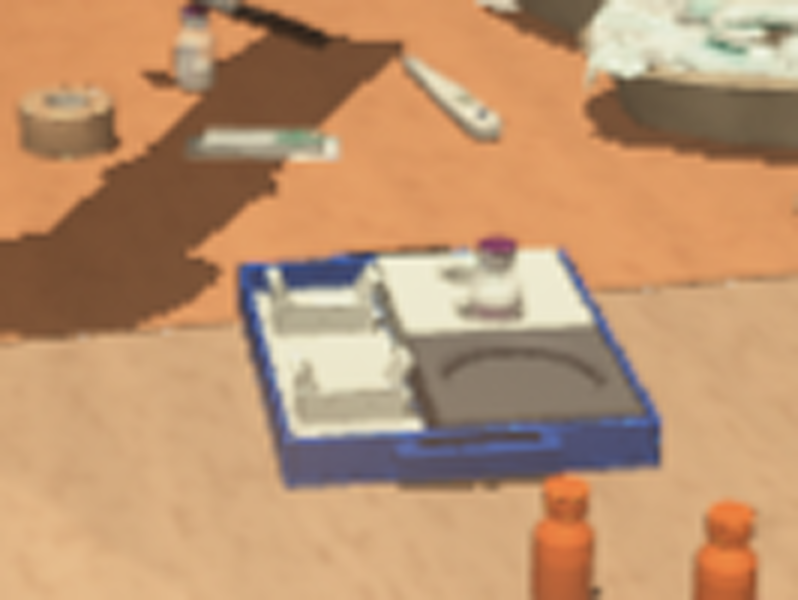

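Vial B is seated at (495,285). Next are vial A and the wide roll.

```bash
python3 - <<'E'
from h import *
pick([.481,.382],.034,PSI,.55,40)
if robot.current_finger_gap()>.2:
    place(RACK+RT@[0,.021],.043,PSI,.5)
    if robot.current_tool_pos()[2]<.046:
        release(.5)
        pick([.397,.303],.025,PSI,.9,40)
im=vision.grab_frame("side"); cv2.imwrite("pics/b3.png",cv2.resize(im[130:280,190:390,::-1],(800,600),interpolation=cv2.INTER_CUBIC))
E
```

```text
ok gap 0.261 0.253 F 39.09825146198273 t 14.375
stop [0.5513 0.0302 0.0431] f [-0.2  0.4  4.5] t 16.9417
ok gap 0.587 0.585 F 41.436067408067174 t 22.0833
```

View pics/b3.png

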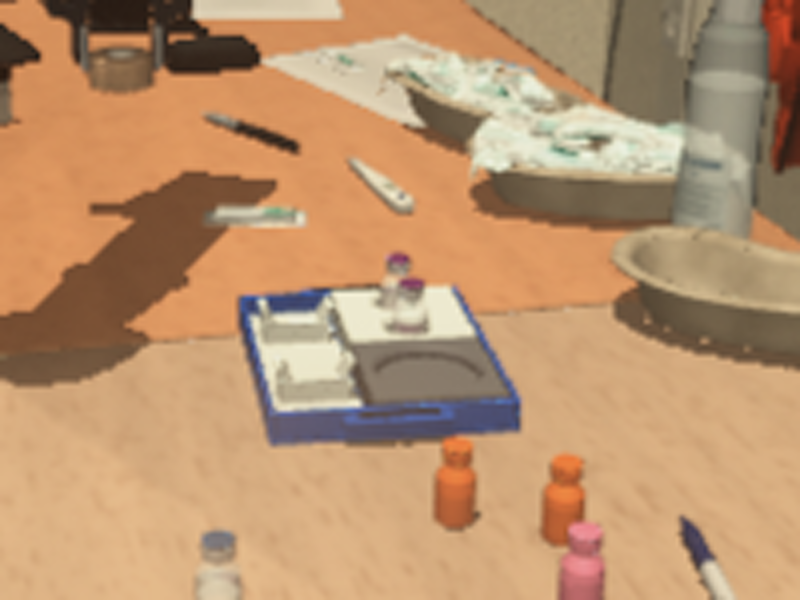

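Both vials are seated at (398,280) and (410,305), and the roll is held level at (120,68). I'll place the roll and then pick up the thermometer.

```bash
python3 - <<'E'
from h import *
place(DOCK,.042,PSI,.8)
if robot.current_tool_pos()[2]<.046:
    release(.85)
    pick([.6217,.3289],.020,96.8,.42,40)
im=vision.grab_frame("side"); a=im[110:260,190:390,::-1]; cv2.imwrite("pics/b4.png",cv2.resize(a,(800,600),interpolation=cv2.INTER_CUBIC))
E
```

```text
stop [ 0.5413 -0.0788  0.0421] f [-1.2  0.2  3.5] t 24.875
ok gap 0.188 0.184 F 39.01732382539194 t 30.4083
```

View pics/b4.png

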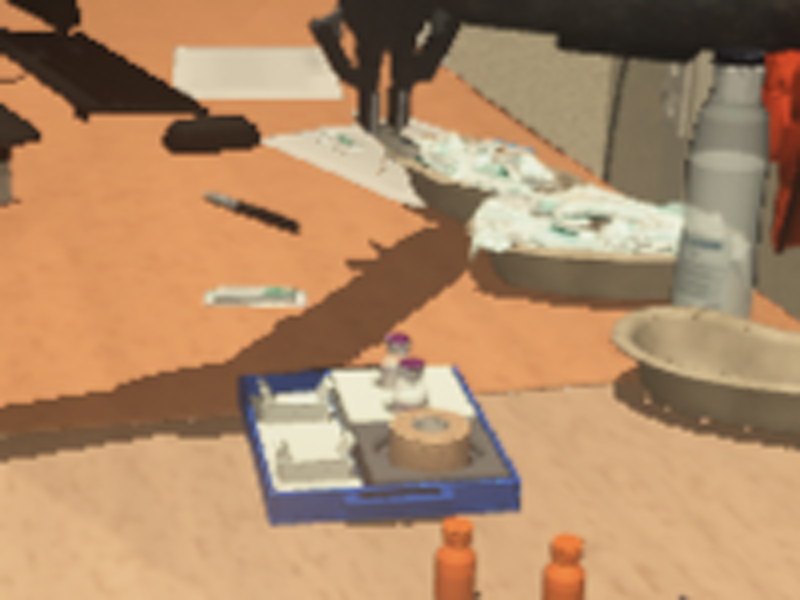

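The roll lies flat in the pocket at (430,440), and the thermometer is held (gap 0.18). I'll lay it on the rest.

```bash
python3 - <<'E'
from h import *
st=place(REST,.045,PSI,.4)
if robot.current_tool_pos()[2]<.048:
    release(.4,.16); robot.move_to([.35,-.42,.25],[180,0,0])
a=vision.grab_frame("top")[160:232,248:330,::-1]; b=vision.grab_frame("side")[180:255,225:325,::-1]
cv2.imwrite("pics/b5.png",np.hstack([cv2.resize(a,(400,351),interpolation=cv2.INTER_CUBIC),cv2.resize(b,(400,351),interpolation=cv2.INTER_CUBIC)]))
print(robot.current_time_s())
E
```

```text
stop [ 0.4718 -0.0283  0.0452] f [-0.4 -0.5  5.2] t 33.1083
35.9917
```

View pics/b5.png

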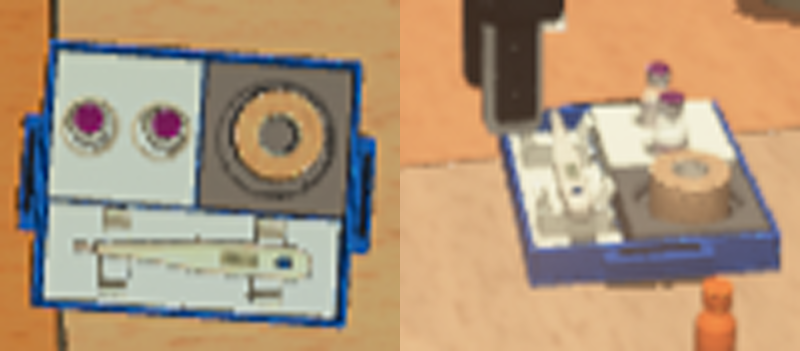

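Everything is in place: the vials are in the wells at (88,122) and (165,128), the roll is inside the pocket at (280,135), and the thermometer is centred over both cradles from (75,246) to (312,262).

```bash
python3 -c "
from station import workorder; print(workorder.close_job())"
```

```text
the job is handed in; nothing more can be done
None
```

I handed the job in at about 36 s on the robot's clock. Both purple vials are in the rack wells, the wide roll is flat in its pocket and the thermometer is display up across both cradles. I never touched the blue vial, thin roll or marker, and no verdict came back.

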